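# Dial open the egg-money box

## Task

Open the green egg-money box: turn its dial right (clockwise) to 20, left to 4, then right again while lifting lightly on the knob - the lock is worn and lets go somewhere past 9, so feel for it and never haul on the lid while it is still held. When it gives, swing the lid up to at least 40 degrees and leave it standing open, without disturbing the breakfast things.

Things in the scene. Friction and masses are not known exactly. Their poses are not given: they have to be found in the camera images.
- cashbox: dark green steel money box, fixed to the table, 240 mm deep (x) by 300 mm wide (y); closed it stands 112 mm high (100 mm body, 12 mm flat lid). Origin: centre of its underside; x axis points from the front (dial side) to the rear (hinge side), y to the left as seen from the front, z up.
- hinge (a point): middle of the lid's hinge line, on the box (fixed): rear top edge of the box body, 120 mm behind the box's centre and 100 mm above its underside. The hinge line runs along the box's y axis.
- lid (a joint): lid angle, rad: 0 shut, grows as the front edge rises, ends at 1.75. Partly balanced by a spring, with a stiff hinge: it stays where it is left, and about 2 to 7 N upwards at the knob moves it when unlocked. Locked, it can rise only about 0.01 rad before the wheels catch under the strike.
- knob (a point): centre of the dial's knob, half-way up its grip. The knob is a round upright aluminium cylinder, 36 mm in diameter and 28 mm tall, fluted, standing on the black dial face (86 mm across, 8 mm thick). Closed: 136 mm above the box's underside, 24 mm above the lid's top, 14 mm above the dial face, 70 mm in front of the box's centre, 190 mm in front of the hinge line. It rides on the lid, and its x and y axes turn with the dial.
- dial (a joint): dial angle, rad, growing as the dial is turned right (clockwise from above). 40 marks of 0.1571 rad (9 degrees); number at the index = joint / 0.1571: 20 is 3.142 rad, 4 is 0.628, 9 is 1.414. Starts between 2.5 and 9.5. Friction about 0.05 to 0.1 N m, more under a lift. Go right straight to 20, left straight to 4, then right: no full turns are needed.
- index (a point): red index mark on the lid, 53 mm from the dial axis towards the hinge. The number facing it is the one set. Numbers rise counter-clockwise round the black face: wide red mark and red dot at 0, long white marks every five, one, two and three white dots at 10, 20 and 30. The face is 86 mm across, its top 10 mm above the lid.
- wheels (a point): the lock under the dial: three notched wheels on the dial axis, 21 mm below the lid's underside. Reversing, the dial turns free for 12 marks, then drags the next wheel along, and after 8 more the last, so 20 and 4 must be hit to about one mark where the turn reverses, and not overshot (if so: turn left to 0 and begin again).
- gate (a point): where the strike's tip and the wheels meet, 26 mm in front of the dial axis. Third notch, worn: going right it first opens with the dial between 9.5 and 13.5 (elsewhere each time) and stays open for one mark only; a light lift then makes the lid give and rise. Once it has risen a few mm the strike blocks the dial. Do not go beyond 15: that drags the next wheel.
- strike: steel tongue inside the box's front wall (hidden), 8 mm wide, under which the lock wheels hook. Origin at the front wall, 88 mm above the box's underside. Pulling up on the knob while locked loads it (it stands about 215 mm from the hinge, the knob 190 mm); turning on hard when it stands in the notch loads it sideways. It must not be loaded above 20 N.
- creamer_mid (a point): white ceramic creamer, 60 to 104 mm wide, 85 mm tall, beside the box; point half-way up. Bystander.
- egg_cup_mid (a point): yellow silicone egg cup, 48 mm across, 54 mm tall; point half-way up. Bystander.
- sugar_shaker_mid (a point): glass sugar shaker with a steel top, 72 mm across, 125 mm tall; point half-way up. Bystander.
- coasters_mid (a point): stack of five black plastic coasters, 96 mm across, 25 mm tall; point half-way up. Bystander.
- mug_mid (a point): blue mug, 82 mm across and 92 mm tall; point half-way up. Bystander.
- teaspoon_grip (a point): stainless teaspoon, 150 mm long, lying flat in front of the box; point on its handle. Bystander.

How it is judged:
On the way, in this order (a step that is already met when the one before it is completed fails the run):
1. the dial has been turned right to 20 (within 1.3 marks) (value of joint dial between 2.9374 and 3.3458 rad), for 0.1 s.
2. the dial has been turned back left to 4 (within 1.3 marks) (value of joint dial between 0.4241 and 0.8325 rad), for 0.1 s.
3. the lock has let go: the lid is clear of the strike (raised above 0.12 rad) (value of joint lid above 0.12 rad), for 0.1 s.
At the end, for the whole second after the job is handed in: the lid stands open by itself at 0.67 rad (38 degrees) or more, at rest (slower than 0.03 rad/s) (value of joint lid above 0.67 rad and velocity of joint lid between -0.03 and 0.03 rad/s); the robot touches nothing.
It fails at once if the lid is hauled on while locked: more than 20 N on the strike (contact force between strike and anything else above 20 N).
It fails at once if a breakfast thing is disturbed: shifted more than 20 mm (distance of any of creamer_mid, egg_cup_mid, sugar_shaker_mid, coasters_mid, mug_mid, teaspoon_grip from where it was at the start of the episode above 0.02 m).
It also fails if it takes over 72 s, if anything falls off the work surface, if the arm or the gripper's body presses on something with over 40 N, if the wrist force passes 120 N, or if a joint passes its speed limit or range.

## Robot

A 7-joint arm with a two-finger parallel gripper is mounted at the origin on the work surface. World frame = base frame: x ahead of the robot, y to its left, z up, the work surface at z = 0. Lengths are in m, angles in rad, forces in N, time in s.
With the tool pointing down it reaches from about 0.425 to 0.875 m from the base axis. Payload 4.7 kg.
Tool frame: the origin (TCP) lies midway between the tips of the shut fingers; the grasp point (between the pads) lies 19 mm behind it; z points along the fingers, y is the line along which they close (so a half turn about z gives the same grasp; the last joint's range is limited). The gripper opens to 87 mm and grips with 3 to 60 N. Pads are 19 mm wide; open, the fingers measure 117 mm over their backs; the gripper's body (75 mm by 190 mm) begins 51 mm behind the grasp point.
Start: joints at [-1.118, 0.321, -0.07, 1.45, 0.023, 1.371, -0.057], TCP at [0.276, 0.588, 0.223] pointing down, gripper open.
Joint ranges: [-2.86, 2.86], [-0.3, 2.09], [-1.38, 1.24], [0.06, 2.45], [-1.56, 4.7], [0.09, 2.05], [-2.69, 2.69]. Speed limits (rad/s): [2.57, 2.57, 3.14, 3.14, 3.14, 3.14, 3.14].

## Interface

Orientations are given as a unit quaternion [x, y, z, w].
In Python, from workcell import manip, eyes, job_done gives the robot as it stands.
- The arm moves only by the tool apply_moves, never from a script. Its argument "targets" is one flat list of numbers, 7 for each row, row after row: the gripper command: -1 is shut, 1 is fully open, values between are in proportion, then the shift along the world's x, y, z as a fraction of full scale, then the turn, a rotation vector about the world's x, y, z as a fraction of full scale. A call has 1 to 12 rows; each row is the pose to reach, as a shift and turn from the pose commanded when the call began; what a row does not reach only later rows make up. Full scale, the value 1, is 50 cm for a shift and 2 rad for a turn. A row lasts 1/12 s, in which the tool goes at most 41.7 mm and 7.16 degrees, less where a joint would pass 70% of its speed; a pose out of reach is approached as far as the arm can. A call with a number of a shift or a turn outside -1 to 1 is refused whole. A call with a gripper value outside its range is refused whole. The fingers move at their own pace and stop on an object; "force" is the grip in N (left out, the last holds). Time passes only in rows, so rows that repeat a pose let the fingers close. It gives the time, the measured TCP pose, the force, the opening and the grip force at its end, in the units of the state.
- manip.observe(): the state, without advancing time (a new reading comes with each control period).
- eyes.get_image(name): name is "scene" or "side" or "wrist"; returns (picture, depth): 420x560x3 uint8, blue, green, red; 420x560 float32, m along the optical axis (not along the pixel's ray), 0 where there is no reading.
- eyes.camera_params(name): a dict with "mtx" (3x3 intrinsics, pixels), "dist" ([k1, k2, p1, p2, k3] as OpenCV has them; the pictures are not rectified), "xyz" and "orientation" of the camera in the world; the wrist camera has in their place "T_tool_cam" (4x4, takes a point from camera to tool coordinates, whose origin is the TCP and whose axes are the flange's). Camera axes: x right, y down, z forward; pixel columns grow to the right and rows downward; lengths in m; the calibration is good to about 2 mm. A picture is of the moment at which its call begins: read the wrist's pose just before it. camera_params takes no time and is no camera call.
- job_done(): hands the job in; it is judged then, once.
The state is a dict: "time_s": time; "joint_positions": joint angles; "qd": joint speeds; "joint_efforts": joint torques, N m; "position": TCP position; "ee_rot": TCP orientation; "ft_force": force on the tool from outside, world axes, zero at the start; "wrist_torque": the same for the moment, N m; "width": finger opening in m; "grasp_force": force on a finger pad.
Only numpy, scipy, OpenCV 4.12 (cv2) and the standard library are available. Lean on these libraries where they do the work, as an engineer would, in place of code of your own. Each camera call takes 0.05 s, during which the arm holds its last target. There are 200 camera calls.

## Working session

There is one attempt and no reset: what is moved stays moved. The work goes in short steps, Python scripts to look and compute and a tool call to move; the robot and the scene stay as the last step left them, time stands still between calls to the robot, and variables do not carry over. Pictures are saved under pics/ and viewed, at most 10 in all, crops included, and the job is handed in when it is done.

Besides the shell and the picture viewer there is one more tool, called after ">>>" as name(argument=value, ...), one argument or row to a line, values as JSON. apply_moves: Moves the arm, as the interface text tells. Shift numbers are shares of 50 cm and turn numbers shares of 2 rad, none past 1 either way. Its arguments: {"type":"object","properties":{"targets":{"type":"array","items":{"type":"number"}},"force":{"type":"number"}},"required":["targets"]}

```bash
ls; mkdir -p pics; python3 - <<'E'
from workcell import manip, eyes
import cv2, numpy as np
s=manip.observe(); print({k:np.round(v,3).tolist() for k,v in s.items()})
ims=[]
for n in ("scene","side","wrist"):
    im,d=eyes.get_image(n); cv2.imwrite(f"pics/{n}0.png",im); np.save(f"{n}0.npy",d)
    p=eyes.camera_params(n); print(n,{k:np.round(v,4).tolist() for k,v in p.items()})
    ims.append(im)
E
```

```text
pics
{'time_s': 0.0, 'joint_positions': [-1.118, 0.322, -0.07, 1.452, 0.023, 1.371, -0.057], 'qd': [0.001, -0.0, 0.001, 0.001, 0.001, -0.0, -0.001], 'joint_efforts': [-0.0, -49.13, -0.404, -31.253, -0.064, 0.044, 0.0], 'position': [0.276, 0.588, 0.221], 'ee_rot': [0.218, 0.976, -0.001, -0.0], 'ft_force': [-0.286, -0.812, -0.003], 'wrist_torque': [-0.026, 0.025, 0.003], 'grasp_force': 0.0, 'width': 0.087}
scene {'mtx': [[464.8998, 0.0, 281.5728], [0.0, 464.8998, 202.207], [0.0, 0.0, 1.0]], 'dist': [0.0006, 0.0, 0.0, 0.0, 0.0], 'xyz': [1.5946, -0.62, 0.8583], 'orientation': [0.7599, 0.4312, -0.2489, -0.4179]}
side {'mtx': [[464.4082, 0.0, 285.9224], [0.0, 464.4082, 210.0461], [0.0, 0.0, 1.0]], 'dist': [-0.1475, 0.0, 0.0, 0.0, 0.0], 'xyz': [0.3186, -0.6896, 0.9897], 'orientation': [0.9241, -0.1879, 0.0573, -0.3279]}
wrist {'mtx': [[327.0895, 0.0, 281.2005], [0.0, 327.0895, 211.6336], [0.0, 0.0, 1.0]], 'dist': [-0.0473, 0.0, 0.0, 0.0, 0.0], 'T_tool_cam': [[0.0002, -0.961, -0.2765, 0.0751], [1.0, -0.0, 0.0006, -0.0004], [-0.0006, -0.2765, 0.961, -0.1613], [0.0, 0.0, 0.0, 1.0]]}
```

View pics/scene0.png

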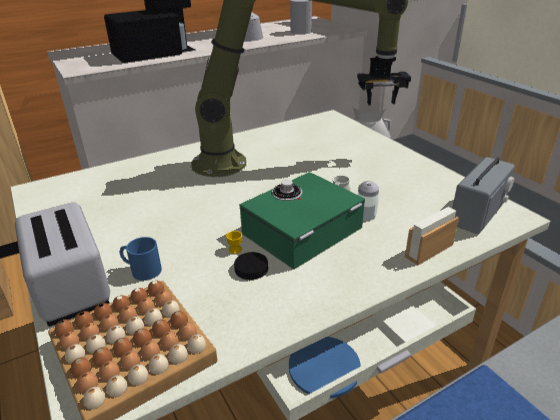

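View pics/side0.png

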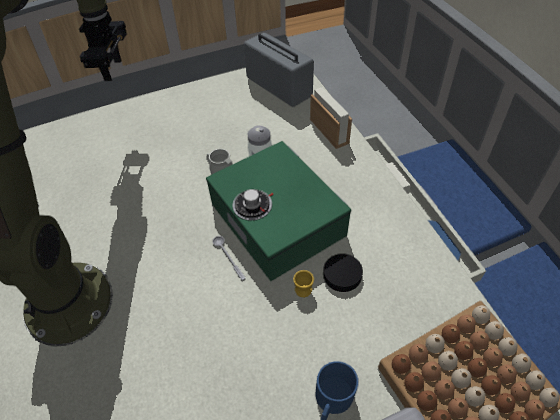

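The green box is near the middle of the table. In the side view its dial faces the robot at about (252,200), and in the scene view the knob is at (287,186). The breakfast things stand to the left and right of it, with the spoon in front. I'll measure the lid next.

```bash
cat > h.py <<'E'
import cv2, numpy as np
from scipy.spatial.transform import Rotation as R
from workcell import manip, eyes
def pose(n,s=None):
    p=eyes.camera_params(n)
    if n=="wrist":
        T=np.eye(4);T[:3,:3]=R.from_quat(s["ee_rot"]).as_matrix();T[:3,3]=s["position"]
        T=T@np.array(p["T_tool_cam"])
    else:
        T=np.eye(4);T[:3,:3]=R.from_quat(p["orientation"]).as_matrix();T[:3,3]=p["xyz"]
    return T,np.array(p["mtx"]),np.array(p["dist"])
def rays(n,uv,s=None):
    T,K,D=pose(n,s); q=cv2.undistortPoints(np.float64(uv).reshape(-1,1,2),K,D).reshape(-1,2)
    return T[:3,3],np.c_[q,np.ones(len(q))]@T[:3,:3].T
def onplane(n,uv,z,s=None):
    o,r=rays(n,uv,s); return o+r*((z-o[2])/r[:,2])[:,None]
def cloud(n,d,m,s=None):
    v,u=np.nonzero(m&(d>0)); o,r=rays(n,np.c_[u,v],s); return o+r*d[v,u][:,None]
def project(n,P,s=None):
    T,K,D=pose(n,s); Ti=np.linalg.inv(T)
    return cv2.projectPoints(np.float64(P).reshape(-1,1,3),cv2.Rodrigues(Ti[:3,:3])[0],Ti[:3,3],K,D)[0].reshape(-1,2)
E
python3 - <<'E'
from h import *
for n in("scene","side"):
    im=cv2.imread(f"pics/{n}0.png"); d=np.load(f"{n}0.npy")
    h=cv2.cvtColor(im,cv2.COLOR_BGR2HSV)
    m=(h[...,0]>65)&(h[...,0]<90)&(h[...,1]>120)
    P=cloud(n,d,m); zz=P[:,2]; t=P[(abs(zz-.112)<.01)]
    print(n,m.sum(),len(t),"z",np.median(t[:,2]))
    (c,wh,a)=cv2.minAreaRect(np.float32(t[:,:2])); print(c,wh,a)
    # top face corners from mask of top points
    P2=cloud(n,d,np.ones_like(m)); 
    k=P2[(P2[:,2]>.125)&(np.linalg.norm(P2[:,:2]-c,axis=1)<.14)&(P2[:,2]<.16)]
    print("knob pts",len(k),k.mean(0),k[:,2].max(),(k.max(0)+k.min(0))/2)
E
```

```text
scene 5106 3595 z 0.11224932192951065
(0.5770652294158936, 0.032126158475875854) (0.2439863085746765, 0.30599021911621094) 11.551270484924316
knob pts 155 [0.51451829 0.01294755 0.14014421] 0.15377281129590936 [0.50969039 0.01125809 0.13940079]
side 306 14 z 0.1094914096719683
(0.5762290358543396, 0.029199108481407166) (0.2346695065498352, 0.3025170862674713) 13.180999755859375
knob pts 232 [0.50380241 0.01295588 0.14314863] 0.1528549870278343 [0.50419811 0.01703072 0.13896886]
```

>>> apply_moves(
  targets=[1,0.49,-0.9,0.1,0,0,-0.465,1,0.49,-0.9,0.1,0,0,-0.465,1,0.49,-0.9,0.1,0,0,-0.465,1,0.49,-0.9,0.1,0,0,-0.465,1,0.49,-0.9,0.1,0,0,-0.465,1,0.49,-0.9,0.1,0,0,-0.465,1,0.49,-0.9,0.1,0,0,-0.465,1,0.49,-0.9,0.1,0,0,-0.465,1,0.49,-0.9,0.1,0,0,-0.465,1,0.49,-0.9,0.1,0,0,-0.465,1,0.49,-0.9,0.1,0,0,-0.465,1,0.49,-0.9,0.1,0,0,-0.465],
)

```text
time_s: 1.15
position: [0.5145, 0.1494, 0.2713]
ee_rot: [0.632, 0.775, 0.0, -0.0]
ft_force: [1.7, -0.5, 0.2]
width: 0.0868
grasp_force: 0.0
```

>>> apply_moves(
  targets=[1,0,-0.36,-0.04,0,0,0,1,0,-0.36,-0.04,0,0,0,1,0,-0.36,-0.04,0,0,0,1,0,-0.36,-0.04,0,0,0,1,0,-0.36,-0.04,0,0,0,1,0,-0.36,-0.04,0,0,0,1,0,-0.36,-0.04,0,0,0],
)

```text
time_s: 1.73
position: [0.5139, -0.0293, 0.251]
ee_rot: [0.633, 0.774, 0.0, -0.0]
ft_force: [-0.0, 0.8, -0.5]
width: 0.0874
grasp_force: 0.0
```

```bash
python3 - <<'E'
from h import *
s=manip.observe(); print({k:np.round(v,4).tolist() for k,v in s.items()})
im,d=eyes.get_image("wrist"); cv2.imwrite("pics/w1.png",im); np.save("w1.npy",d); np.save("w1s.npy",s,allow_pickle=True)
P=cloud("wrist",d,np.ones(d.shape,bool),s)
k=P[(P[:,2]>.143)&(P[:,2]<.158)&(np.linalg.norm(P[:,:2]-[.508,.016],axis=1)<.05)]
print(len(k),k.mean(0),np.median(k,0),k.min(0),k.max(0))
h=cv2.cvtColor(im,cv2.COLOR_BGR2HSV); m=(h[...,0]>60)&(h[...,0]<95)&(h[...,1]>110)
P=cloud("wrist",d,m,s); P=P[abs(P[:,2]-.112)<.008]; print(len(P),np.median(P[:,2]),cv2.minAreaRect(np.float32(P[:,:2])))
c=project("wrist",[[.508,.016,.12]],s)[0]; print(c)
T=cv2.getRectSubPix(im,(160,160),tuple(map(float,c))); cv2.imwrite("pics/w1c.png",cv2.resize(T,None,fx=3.7,fy=3.7,interpolation=cv2.INTER_CUBIC))
E
```

```text
{'time_s': 1.7333, 'joint_positions': [-0.5061, 0.007, 0.5184, 1.7562, -0.0043, 1.3796, 0.2127], 'qd': [-0.0286, 0.006, -0.0455, -0.0062, -0.0122, 0.0001, -0.0032], 'joint_efforts': [1.7064, -27.6591, 1.8097, -31.1556, 0.2657, 0.0703, 0.0564], 'position': [0.5139, -0.0293, 0.251], 'ee_rot': [0.6331, 0.774, 0.0002, -0.0003], 'ft_force': [-0.0171, 0.7877, -0.5169], 'wrist_torque': [0.0033, -0.0237, 0.0251], 'grasp_force': 0.0, 'width': 0.0874}
1596 [0.50764341 0.02016189 0.14899035] [0.50763383 0.02036202 0.14906845] [0.48917539 0.0010928  0.14310048] [0.52612077 0.03784862 0.1512282 ]
61444 0.1111745941125924 ((0.5768182277679443, 0.027606263756752014), (0.2408781796693802, 0.26080772280693054), 11.70843505859375)
[284.35876533 152.60761984]
```

View pics/w1.png

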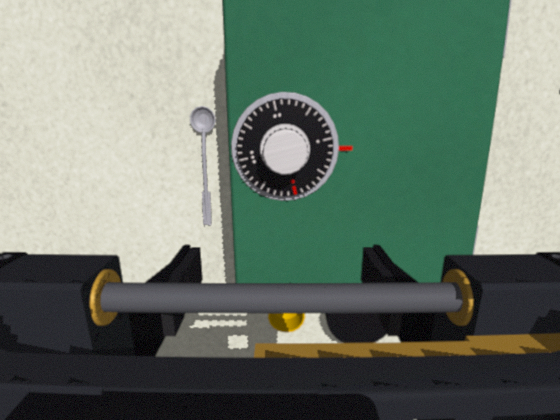

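View pics/w1c.png

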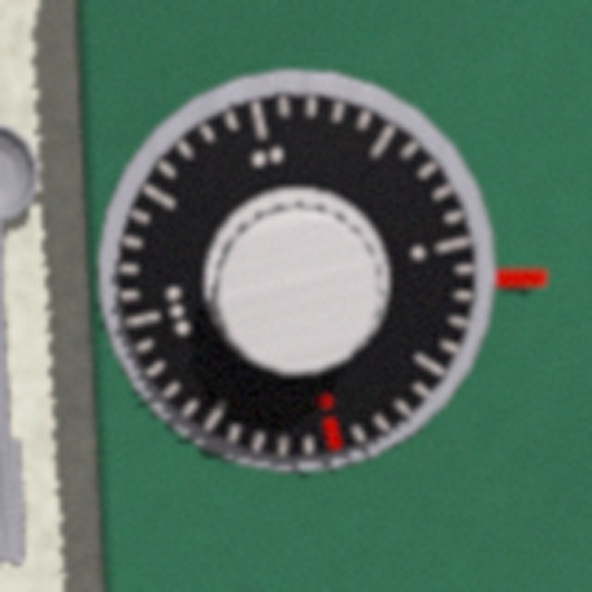

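The wrist view shows the knob at (285,150), the red index to the right at (345,149) and the dial's red 0 mark at (294,187). The reading is about 8.5. I'll measure the angle precisely.

```bash
cat > dial.py <<'E'
from h import *
def read(im,s,c,z=.122):
    h=cv2.cvtColor(im,cv2.COLOR_BGR2HSV)
    m=(((h[...,0]<8)|(h[...,0]>172))&(h[...,1]>150)&(h[...,2]>80)).astype(np.uint8)
    v,u=np.nonzero(m); P=onplane("wrist",np.c_[u,v],z,s)[:,:2]-c; r=np.linalg.norm(P,axis=1)
    d=P[(r>.02)&(r<.041)].mean(0)
    P=onplane("wrist",np.c_[u,v],.112,s)[:,:2]-c; r=np.linalg.norm(P,axis=1)
    i=P[(r>.044)&(r<.065)].mean(0)
    a=lambda p:np.degrees(np.arctan2(p[1],p[0]))
    return a(d),a(i),((a(i)-a(d))%360)/9
E
python3 - <<'E'
from dial import *
im=cv2.imread("pics/w1.png"); s=np.load("w1s.npy",allow_pickle=True).item(); dp=np.load("w1.npy")
# dial rim: pts 117..124 mm high
P=cloud("wrist",dp,np.ones(dp.shape,bool),s); c0=np.array([.5076,.0200])
k=P[(P[:,2]>.117)&(P[:,2]<.127)&(np.linalg.norm(P[:,:2]-c0,axis=1)<.06)]
print("face",cv2.minEnclosingCircle(np.float32(k[:,:2])),np.median(k[:,2]))
k=P[(P[:,2]>.145)&(P[:,2]<.156)&(np.linalg.norm(P[:,:2]-c0,axis=1)<.03)]
print("knob",cv2.minEnclosingCircle(np.float32(k[:,:2])))
for c in ([.5076,.0200],[.507,.0185],[.509,.02]): print(c,read(im,s,np.array(c)))
E
```

```text
face ((0.5077575445175171, 0.01944660022854805), 0.043043337762355804) 0.12121571055497354
knob ((0.5075458884239197, 0.019875572994351387), 0.01805814355611801)
[0.5076, 0.02] (np.float64(-65.35457919810923), np.float64(8.14221568543954), np.float64(8.16631054261653))
[0.507, 0.0185] (np.float64(-63.41359916500908), np.float64(12.302419880420192), np.float64(8.412891005047697))
[0.509, 0.02] (np.float64(-67.44326545680555), np.float64(10.475317691478635), np.float64(8.657620349809354))
```

>>> apply_moves(
  targets=[1,-0.0124,0.098,-0.1,0,0,-0.35,1,-0.0124,0.098,-0.1,0,0,-0.35,1,-0.0124,0.098,-0.1,0,0,-0.35,1,-0.0124,0.098,-0.1,0,0,-0.35,1,-0.0124,0.098,-0.1,0,0,-0.35,1,-0.0124,0.098,-0.1,0,0,-0.35,1,-0.0124,0.098,-0.1,0,0,-0.35,1,-0.0124,0.098,-0.1,0,0,-0.35],
)

```text
time_s: 2.45
position: [0.5079, 0.0222, 0.2011]
ee_rot: [0.858, 0.513, -0.0, -0.0]
ft_force: [0.2, -0.6, 0.2]
width: 0.0865
grasp_force: 0.0
```

```bash
python3 - <<'E'
from h import *
s=manip.observe(); print({k:np.round(v,4).tolist() for k,v in s.items()})
E
```

```text
{'time_s': 2.45, 'joint_positions': [-0.5617, 0.0226, 0.4759, 1.8424, -0.011, 1.2793, -0.5754], 'qd': [0.0075, -0.0006, 0.0079, 0.0009, 0.0021, -0.0008, 0.009], 'joint_efforts': [-0.0059, -28.0119, 0.3527, -30.6082, -0.0676, -0.0121, -0.1521], 'position': [0.5079, 0.0222, 0.2011], 'ee_rot': [0.8582, 0.5133, -0.0, -0.0001], 'ft_force': [0.169, -0.6052, 0.1907], 'wrist_torque': [-0.0394, 0.1751, 0.0221], 'grasp_force': 0.0, 'width': 0.0865}
```

>>> apply_moves(
  targets=[1,0,-0.005,-0.08,0,0,0,1,0,-0.005,-0.146,0,0,0,1,0,-0.005,-0.146,0,0,0,1,0,-0.005,-0.146,0,0,0,1,0,-0.005,-0.146,0,0,0],
)

```text
time_s: 2.87
position: [0.5086, 0.0185, 0.1296]
ee_rot: [0.859, 0.512, 0.001, 0.0]
ft_force: [-0.3, -0.3, 0.1]
width: 0.0867
grasp_force: 0.0
```

>>> apply_moves(
  targets=[-0.3,0,0,0,0,0,0,-0.3,0,0,0,0,0,0,-0.3,0,0,0,0,0,0,-0.3,0,0,0,0,0,0,-0.3,0,0,0,0,0,0,-0.3,0,0,0,0,0,0],
  force=20,
)

```text
time_s: 3.37
position: [0.508, 0.0179, 0.1284]
ee_rot: [0.86, 0.511, 0.0, 0.0]
ft_force: [-0.2, -0.2, -0.2]
width: 0.0548
grasp_force: 0.0
```

>>> apply_moves(
  targets=[-1,0,0,0,0,0,0,-1,0,0,0,0,0,0,-1,0,0,0,0,0,0,-1,0,0,0,0,0,0,-1,0,0,0,0,0,0,-1,0,0,0,0,0,0],
  force=20,
)

```text
time_s: 3.87
position: [0.5064, 0.0186, 0.1277]
ee_rot: [0.859, 0.511, -0.001, -0.001]
ft_force: [-5.4, 1.9, 1.9]
width: 0.0356
grasp_force: 20.0
```

>>> apply_moves(
  targets=[-1,-0.003,0.001,0,0,0,-0.05,-1,-0.003,0.001,0,0,0,-0.1,-1,-0.003,0.001,0,0,0,-0.15,-1,-0.003,0.001,0,0,0,-0.2,-1,-0.003,0.001,0,0,0,-0.25,-1,-0.003,0.001,0,0,0,-0.3,-1,-0.003,0.001,0,0,0,-0.35,-1,-0.003,0.001,0,0,0,-0.4,-1,-0.003,0.001,0,0,0,-0.45,-1,-0.003,0.001,0,0,0,-0.45,-1,-0.003,0.001,0,0,0,-0.45],
)

```text
time_s: 4.78
position: [0.5056, 0.0196, 0.1278]
ee_rot: [0.996, 0.088, -0.001, -0.001]
ft_force: [-3.5, 3.6, 0.1]
width: 0.0349
grasp_force: 20.0
```

```bash
python3 - <<'E'
from dial import *
s=manip.observe(); print({k:np.round(v,4).tolist() for k,v in s.items()})
M=R.from_quat(s["ee_rot"]).as_matrix(); print("toolx yaw",np.degrees(np.arctan2(M[1,0],M[0,0])))
im,d=eyes.get_image("wrist"); cv2.imwrite("pics/w2.png",im)
E
```

```text
{'time_s': 4.7833, 'joint_positions': [-0.5917, 0.0866, 0.5286, 1.9386, -0.0498, 1.1304, -1.4378], 'qd': [0.0016, 0.0033, -0.0022, -0.002, -0.0004, -0.0008, 0.0143], 'joint_efforts': [2.0488, -29.0774, 3.5479, -30.641, 1.3968, -1.2752, -0.1179], 'position': [0.5056, 0.0196, 0.1278], 'ee_rot': [0.9961, 0.0881, -0.0008, -0.0007], 'ft_force': [-3.4867, 3.6096, 0.052], 'wrist_torque': [0.9608, 0.8923, -0.073], 'grasp_force': 19.9986, 'width': 0.0349}
toolx yaw 10.104501143562896
```

View pics/w2.png

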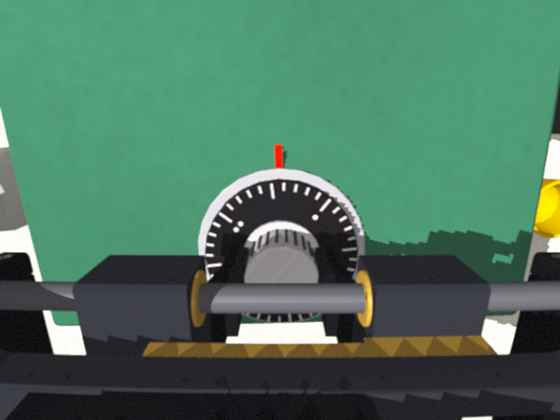

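The wrist view shows the index at (279,157), the 15 mark at (272,190), the 10 mark's dot at (316,216) and the 20 mark's two dots at (238,226). I'll turn these into a reading.

```bash
python3 - <<'E'
from dial import *
s=manip.observe(); im=cv2.imread("pics/w2.png")
h=cv2.cvtColor(im,cv2.COLOR_BGR2HSV)
m=(((h[...,0]<8)|(h[...,0]>172))&(h[...,1]>150)&(h[...,2]>80)).astype(np.uint8)
v,u=np.nonzero(m[130:175,260:300]); iu=np.array([u.mean()+260,v.mean()+130]); print("index px",iu)
I=onplane("wrist",[iu],.112,s)[0,:2]
# dial rim circle by ellipse fit: sample white ticks ring; centre from index direction
g=cv2.cvtColor(im,cv2.COLOR_BGR2GRAY)
for c in (I-.053*np.array([np.cos(np.radians(11.6)),np.sin(np.radians(11.6))]),np.array(s["position"][:2])):
    c=np.array(c); a=np.radians(np.arange(-60,90,.5)+11.6)
    prof=np.zeros(len(a))
    for r in (.0355,.0365,.0375):
        P=np.c_[c[0]+r*np.cos(a),c[1]+r*np.sin(a),np.full(len(a),.122)]
        q=project("wrist",P,s).astype(np.float32)
        prof+=cv2.remap(g,q[:,0],q[:,1],cv2.INTER_LINEAR)[:,0]
    # phase of 9deg comb, and profile at inner radius for long marks
    ph=np.angle((prof*np.exp(-2j*np.pi*(np.degrees(a)-11.6)/9)).sum())/(2*np.pi)*-9
    P=np.c_[c[0]+.0325*np.cos(a),c[1]+.0325*np.sin(a),np.full(len(a),.122)]
    q=project("wrist",P,s).astype(np.float32); inn=cv2.remap(g,q[:,0],q[:,1],cv2.INTER_LINEAR)[:,0]
    ia=np.degrees(np.arctan2(*(I-c)[::-1]))
    print(c,"idx ang",ia,"comb phase",ph,"long at",(np.degrees(a)-11.6)[inn>130])
E
```

```text
index px [278.3575419 156.2122905]
[0.50903096 0.01970861] idx ang 11.60000000000001 comb phase -3.0985369607127957 long at [5.  5.5 6.  6.5]
[0.50566895 0.0196165 ] idx ang 11.003990459016128 comb phase 4.022781348025961 long at [-40.  -39.5 -39.  -38.5 -38.  -37.5 -37.  -36.5 -36. ]
```

>>> apply_moves(
  targets=[-1,0,0,0,0,0,-0.05,-1,0,0,0,0,0,-0.1,-1,0,0,0,0,0,-0.15,-1,0,0,0,0,0,-0.2,-1,0,0,0,0,0,-0.25,-1,0,0,0,0,0,-0.3,-1,0,0,0,0,0,-0.35,-1,0,0,0,0,0,-0.4,-1,0,0,0,0,0,-0.43,-1,0,0,0,0,0,-0.444,-1,0,0,0,0,0,-0.444,-1,0,0,0,0,0,-0.444],
)

```text
time_s: 5.83
position: [0.506, 0.0208, 0.1278]
ee_rot: [0.938, -0.348, -0.001, -0.001]
ft_force: [-1.9, 6.4, -0.8]
width: 0.0356
grasp_force: 20.0
```

```bash
cat > rd.py <<'E'
from dial import *
def read2():
    s=manip.observe(); M=R.from_quat(s["ee_rot"]).as_matrix(); yaw=np.degrees(np.arctan2(M[1,0],M[0,0]))
    im,d=eyes.get_image("wrist"); h=cv2.cvtColor(im,cv2.COLOR_BGR2HSV)
    e=np.array([np.cos(np.radians(11.6)),np.sin(np.radians(11.6))])
    c0=np.array([.509,.0197]); q=project("wrist",[[*(c0+.053*e),.112]],s)[0]
    m=((h[...,0]<8)|(h[...,0]>172))&(h[...,1]>150)&(h[...,2]>80)
    v,u=np.nonzero(m); k=np.hypot(u-q[0],v-q[1])<18
    print("yaw",yaw,"pos",np.round(s["position"],4),"j7",s["joint_positions"][6],"F",np.round(s["ft_force"],1),"T",np.round(s["wrist_torque"],2))
    c=c0
    if k.sum()>20: c=onplane("wrist",[[u[k].mean(),v[k].mean()]],.112,s)[0,:2]-.053*e
    g=cv2.cvtColor(im,cv2.COLOR_BGR2GRAY); a=np.arange(-100,100,.5)
    def pr(r):
        t=np.radians(a+11.6); P=np.c_[c[0]+r*np.cos(t),c[1]+r*np.sin(t),np.full(len(a),.122)]
        w=project("wrist",P,s).astype(np.float32); return cv2.remap(g,w[:,0],w[:,1],cv2.INTER_LINEAR)[:,0].astype(float)
    w=abs(a)<45; o=(pr(.0355)+pr(.0365)+pr(.0375))
    ph=-9*np.angle((o[w]*np.exp(-2j*np.pi*a[w]/9)).sum())/(2*np.pi)
    L=a[pr(.0325)>130]
    print("c",c,"index px",k.sum(),"phase",ph,"long",L.tolist(),"predicted num",14.35+(10.10-yaw)/9)
    return im
E
python3 -c "
from rd import *
cv2.imwrite('pics/w3.png',read2())"
```

```text
yaw -40.70825431619748 pos [0.506  0.0208 0.1278] j7 -2.3207937374763197 F [-1.9  6.4 -0.8] T [1.47 0.69 0.  ]
c [0.50927592 0.02014609] index px 176 phase -0.5251987641988017 long [] predicted num 19.99536159068861
```

>>> apply_moves(
  targets=[-1,0,0,0,0,0,0.055,-1,0,0,0,0,0,0.11,-1,0,0,0,0,0,0.165,-1,0,0,0,0,0,0.22,-1,0,0,0,0,0,0.275,-1,0,0,0,0,0,0.33,-1,0,0,0,0,0,0.385,-1,0,0,0,0,0,0.44,-1,0,0,0,0,0,0.495,-1,0,0,0,0,0,0.55,-1,0,0,0,0,0,0.605,-1,0,0,0,0,0,0.66],
)

```text
time_s: 6.88
position: [0.5059, 0.019, 0.1278]
ee_rot: [0.953, 0.302, -0.0, -0.0]
ft_force: [-2.5, 2.5, -1.4]
width: 0.0356
grasp_force: 20.0
```

```bash
python3 -c "
from rd import *
cv2.imwrite('pics/w4.png',read2())"
```

```text
yaw 35.16969948042794 pos [0.5059 0.019  0.1278] j7 -1.0021786961421157 F [-2.5  2.5 -1.4] T [ 0.63  0.77 -0.02]
c [0.50924056 0.01959619] index px 189 phase 4.046606824561951 long [-15.5, -15.0, -14.5, -14.0, -13.5] predicted num 11.564477835508008
```

>>> apply_moves(
  targets=[-1,0,0,0,0,0,0.055,-1,0,0,0,0,0,0.11,-1,0,0,0,0,0,0.165,-1,0,0,0,0,0,0.22,-1,0,0,0,0,0,0.275,-1,0,0,0,0,0,0.33,-1,0,0,0,0,0,0.385,-1,0,0,0,0,0,0.44,-1,0,0,0,0,0,0.495,-1,0,0,0,0,0,0.55,-1,0,0,0,0,0,0.58,-1,0,0,0,0,0,0.596],
)

```text
time_s: 7.93
position: [0.5074, 0.0184, 0.1279]
ee_rot: [0.622, 0.783, 0.001, 0.001]
ft_force: [0.7, 3.0, -2.3]
width: 0.0354
grasp_force: 20.0
```

>>> apply_moves(
  targets=[-1,0,0,0,0,0,0,-1,0,0,0,0,0,0],
)

```text
time_s: 8.1
position: [0.5074, 0.0184, 0.1281]
ee_rot: [0.623, 0.782, 0.001, 0.001]
ft_force: [2.3, 3.0, -3.3]
width: 0.0354
grasp_force: 20.0
```

```bash
python3 -c "
from rd import *
cv2.imwrite('pics/w5.png',read2())"
```

```text
yaw 102.90495078869654 pos [0.5074 0.0184 0.1281] j7 0.1749620088557703 F [ 2.3  3.  -3.3] T [ 0.45 -0.43 -0.01]
c [0.50980289 0.01956132] index px 146 phase 0.9105229259846862 long [9.0, 9.5, 10.0, 10.5, 11.0] predicted num 4.038338801255939
```

>>> apply_moves(
  targets=[-1,0,0,0,0,0,-0.05,-1,0,0,0,0,0,-0.1,-1,0,0,0,0,0,-0.15,-1,0,0,0,0,0,-0.2,-1,0,0,0,0,0,-0.25,-1,0,0,0,0,0,-0.3,-1,0,0,0,0,0,-0.35,-1,0,0,0,0,0,-0.38,-1,0,0,0,0,0,-0.393,-1,0,0,0,0,0,-0.393],
)

```text
time_s: 8.98
position: [0.5063, 0.0187, 0.1282]
ee_rot: [0.875, 0.484, 0.0, -0.0]
ft_force: [-0.6, 3.0, -1.0]
width: 0.0357
grasp_force: 20.0
```

>>> apply_moves(
  targets=[-1,0,0,0.002,0,0,0,-1,0,0,0.002,0,0,0,-1,0,0,0.002,0,0,0],
)

```text
time_s: 9.23
position: [0.5065, 0.0187, 0.1292]
ee_rot: [0.875, 0.484, 0.0, -0.0]
ft_force: [1.0, 3.5, -1.8]
width: 0.0357
grasp_force: 20.0
```

```bash
python3 -c "
from rd import *
cv2.imwrite('pics/w6.png',read2())"
```

```text
yaw 57.938305609498826 pos [0.5065 0.0187 0.1292] j7 -0.6069096641257261 F [ 1.   3.5 -1.8] T [ 0.83  0.18 -0.06]
c [0.50965414 0.01937458] index px 180 phase -0.3123624843095616 long [-39.5, -39.0, -38.5, -38.0, -37.5, 8.0, 8.5, 9.0, 9.5, 10.0, 10.5] predicted num 9.034632710055686
```

>>> apply_moves(
  targets=[-1,0,0,0.002,0,0,0,-1,0,0,0.002,0,0,0,-1,0,0,0.002,0,0,0],
)

```text
time_s: 9.53
position: [0.5064, 0.0187, 0.1295]
ee_rot: [0.875, 0.484, 0.0, 0.0]
ft_force: [2.6, 4.5, -8.3]
width: 0.0351
grasp_force: 20.0
```

>>> apply_moves(
  targets=[-1,0,0,0.001,0,0,0,-1,0,0,0.001,0,0,0,-1,0,0,0.001,0,0,0],
)

```text
time_s: 9.78
position: [0.5064, 0.0187, 0.1296]
ee_rot: [0.875, 0.484, -0.0, 0.0]
ft_force: [3.5, 4.5, -10.6]
width: 0.0352
grasp_force: 20.0
```

>>> apply_moves(
  targets=[-1,0,0,0,0,0,-0.02,-1,0,0,0,0,0,-0.04,-1,0,0,0,0,0,-0.04],
)

```text
time_s: 10.03
position: [0.5064, 0.0188, 0.1297]
ee_rot: [0.894, 0.448, -0.0, 0.0]
ft_force: [3.2, 3.5, -8.5]
width: 0.0358
grasp_force: 20.0
```

>>> apply_moves(
  targets=[-1,0,0,0,0,0,-0.02,-1,0,0,0,0,0,-0.04,-1,0,0,0,0,0,-0.04],
)

```text
time_s: 10.28
position: [0.5065, 0.0189, 0.1304]
ee_rot: [0.911, 0.412, 0.0, -0.0]
ft_force: [1.9, 4.7, -3.9]
width: 0.0353
grasp_force: 20.0
```

>>> apply_moves(
  targets=[-1,0,0,0.002,0,0,0,-1,0,0,0.002,0,0,0,-1,0,0,0.002,0,0,0],
)

```text
time_s: 10.53
position: [0.5067, 0.019, 0.1318]
ee_rot: [0.911, 0.413, 0.0, -0.0]
ft_force: [1.8, 5.3, -4.7]
width: 0.0353
grasp_force: 20.1
```

>>> apply_moves(
  targets=[-1,0,0,0.002,0,0,0,-1,0,0,0.004,0,0,0,-1,0,0,0.006,0,0,0,-1,0,0,0.006,0,0,0],
)

```text
time_s: 10.87
position: [0.5073, 0.019, 0.135]
ee_rot: [0.911, 0.413, 0.001, 0.0]
ft_force: [4.7, 4.9, -4.1]
width: 0.0355
grasp_force: 20.2
```

```bash
python3 - <<'E'
from rd import *
im=read2()
s=manip.observe(); im,d=eyes.get_image("wrist"); cv2.imwrite("pics/w7.png",im)
h=cv2.cvtColor(im,cv2.COLOR_BGR2HSV); m=(h[...,0]>60)&(h[...,0]<95)&(h[...,1]>110)
P=cloud("wrist",d,m,s); P=P[abs(P[:,2]-.114)<.012]
e=np.array([np.cos(np.radians(11.6)),np.sin(np.radians(11.6))]); x=(P[:,:2]-[.5773,.0335])@e
A=np.c_[x,np.ones(len(x))]; k=np.abs(x)<.118
f=np.linalg.lstsq(A[k],P[k,2],rcond=None)[0]; print("slope",f, x.min(),x.max(),len(x))
E
```

```text
yaw 48.843838684258024 pos [0.5073 0.019  0.135 ] j7 -0.7680006385374766 F [ 4.7  4.9 -4.1] T [ 1.16 -0.22  0.02]
c [0.51002297 0.01849344] index px 185 phase -0.5874674888543104 long [-2.0, -1.5, -1.0, -0.5, 0.0, 0.5] predicted num 10.045129035082441
slope [-0.0375278   0.11560969] -0.12116829145537111 0.12032816978629349 115894
```

>>> apply_moves(
  targets=[-1,0.0033,0.0007,0.016,-0.0043,0.0208,0,-1,0.0069,0.0014,0.0308,-0.0083,0.0404,0,-1,0.0112,0.0023,0.0456,-0.0123,0.06,0,-1,0.0161,0.0033,0.0602,-0.0163,0.0796,0,-1,0.0161,0.0033,0.0602,-0.0163,0.0796,0,-1,0.0161,0.0033,0.0602,-0.0163,0.0796,0],
)

```text
time_s: 11.47
position: [0.5149, 0.0204, 0.1647]
ee_rot: [0.908, 0.412, -0.079, -0.018]
ft_force: [1.0, 4.1, -1.8]
width: 0.0355
grasp_force: 20.0
```

```bash
python3 - <<'E'
from h import *
s=manip.observe(); print({k:np.round(v,4).tolist() for k,v in s.items()})
E
```

```text
{'time_s': 11.4667, 'joint_positions': [-0.5425, 0.2108, 0.5017, 1.7446, -0.0767, 1.3724, -0.74], 'qd': [-0.0038, -0.0222, -0.0004, 0.0282, -0.0001, -0.0349, -0.0031], 'joint_efforts': [2.2274, -36.4727, 5.582, -29.7007, 1.7595, 1.1828, -0.0181], 'position': [0.5149, 0.0204, 0.1647], 'ee_rot': [0.9077, 0.4118, -0.0787, -0.0179], 'ft_force': [0.9509, 4.1135, -1.8386], 'wrist_torque': [1.0543, -0.1717, -0.1352], 'grasp_force': 20.0123, 'width': 0.0355}
```

>>> apply_moves(
  targets=[-1,0.007,0.0014,0.018,-0.005,0.0245,0,-1,0.0145,0.003,0.0354,-0.01,0.049,0,-1,0.0233,0.0048,0.0525,-0.015,0.0735,0,-1,0.0325,0.0067,0.0692,-0.0201,0.098,0,-1,0.0427,0.0088,0.0853,-0.0251,0.1225,0,-1,0.0535,0.011,0.101,-0.0302,0.147,0,-1,0.0535,0.011,0.101,-0.0302,0.147,0,-1,0.0535,0.011,0.101,-0.0302,0.147,0],
)

```text
time_s: 12.13
position: [0.5407, 0.0256, 0.2149]
ee_rot: [0.887, 0.402, -0.224, -0.051]
ft_force: [-2.0, 4.8, 0.4]
width: 0.0356
grasp_force: 20.1
```

```bash
python3 - <<'E'
from h import *
s=manip.observe(); print({k:np.round(s[k],4).tolist() for k in ("joint_positions","ft_force","wrist_torque","position","ee_rot","width")})
E
```

```text
{'joint_positions': [-0.4718, 0.4902, 0.5011, 1.3752, -0.1278, 1.7858, -0.6868], 'ft_force': [-2.0276, 4.7955, 0.3878], 'wrist_torque': [0.9826, 0.1071, -0.471], 'position': [0.5407, 0.0256, 0.2149], 'ee_rot': [0.8865, 0.4018, -0.2238, -0.051], 'width': 0.0356}
```

>>> apply_moves(
  targets=[-1,0.0145,0.003,0.0178,-0.006,0.0294,0,-1,0.0294,0.006,0.035,-0.0121,0.0588,0,-1,0.038,0.008,0.0425,-0.0121,0.0588,0,-1,0.047,0.0096,0.05,-0.0121,0.0588,0,-1,0.0565,0.0115,0.057,-0.0121,0.0588,0,-1,0.0565,0.0115,0.057,-0.0121,0.0588,0],
  force=12,
)

```text
time_s: 12.63
position: [0.5684, 0.0312, 0.245]
ee_rot: [0.873, 0.395, -0.28, -0.064]
ft_force: [-3.9, 4.0, 3.8]
width: 0.0362
grasp_force: 12.2
```

```bash
python3 - <<'E'
from h import *
s=manip.observe(); print({k:np.round(s[k],4).tolist() for k in ("joint_positions","ft_force","wrist_torque","position","ee_rot","width")})
E
```

```text
{'joint_positions': [-0.4198, 0.6356, 0.4941, 1.15, -0.1489, 1.9884, -0.6676], 'ft_force': [-3.9107, 4.0416, 3.7751], 'wrist_torque': [0.9466, 1.0288, -0.7445], 'position': [0.5684, 0.0312, 0.245], 'ee_rot': [0.8726, 0.3951, -0.28, -0.0641], 'width': 0.0362}
```

>>> apply_moves(
  targets=[-1,0.007,0.0014,0.0055,0.0015,-0.0075,0,-1,0.014,0.0028,0.011,0.003,-0.015,0,-1,0.021,0.0042,0.016,0.0045,-0.0225,0,-1,0.0272,0.0056,0.0204,0.006,-0.0294,0,-1,0.0272,0.0056,0.0204,0.006,-0.0294,0,-1,0.0272,0.0056,0.0204,0.006,-0.0294,0],
)

```text
time_s: 13.13
position: [0.582, 0.0339, 0.2553]
ee_rot: [0.88, 0.399, -0.251, -0.057]
ft_force: [-3.1, 3.8, 3.0]
width: 0.0375
grasp_force: 12.4
```

```bash
python3 - <<'E'
from h import *
s=manip.observe(); print({k:np.round(s[k],4).tolist() for k in ("joint_positions","ft_force","wrist_torque","position","ee_rot","width")})
im,d=eyes.get_image("side"); cv2.imwrite("pics/s8.png",im)
im,d=eyes.get_image("scene"); 
h=cv2.cvtColor(im,cv2.COLOR_BGR2HSV); m=(h[...,0]>65)&(h[...,0]<90)&(h[...,1]>120)
e=np.array([np.cos(np.radians(11.6)),np.sin(np.radians(11.6))])
P=cloud("scene",d,m); x=(P[:,:2]-[.5773,.0335])@e; y=(P[:,:2]-[.5773,.0335])@[-e[1],e[0]]
k=(P[:,2]>.13)&(abs(y)<.14)&(x<.1); print(k.sum(), np.degrees(np.arctan(np.polyfit(x[k],P[k,2],1)[0])), x[k].min(),P[k,2].max())
E
```

```text
{'joint_positions': [-0.4213, 0.6137, 0.4969, 1.1376, -0.1574, 1.9607, -0.6736], 'ft_force': [-3.0916, 3.8135, 3.0121], 'wrist_torque': [0.9284, 0.8056, -0.6621], 'position': [0.582, 0.0339, 0.2553], 'ee_rot': [0.8803, 0.3987, -0.2508, -0.0575], 'width': 0.0375}
3276 -44.55823658810414 -0.04678291406908636 0.27938368574633365
```

View pics/s8.png

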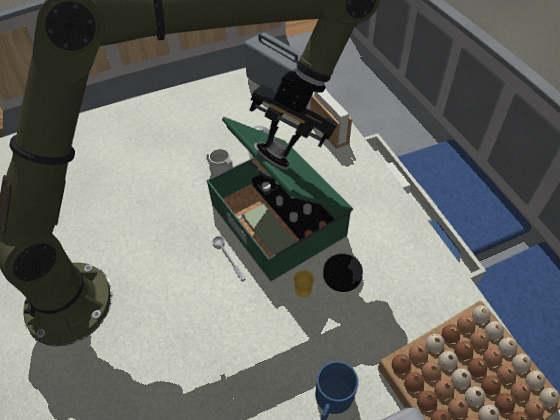

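The lid stands at about 44.6°, and the bystanders look untouched. In the side picture the lid's front edge is at about (228,120) and the gripper is at the dial, (275,150). Next I'll release.

>>> apply_moves(
  targets=[0.26,0,0,0,0,0,0,0.26,0,0,0,0,0,0,0.26,0,0,0,0,0,0,0.26,0,0,0,0,0,0,0.26,0,0,0,0,0,0],
)

```text
time_s: 13.65
position: [0.5833, 0.0332, 0.2539]
ee_rot: [0.88, 0.398, -0.252, -0.056]
ft_force: [0.3, -0.4, 0.3]
width: 0.0537
grasp_force: 0.0
```

```bash
cat > lid.py <<'E'
from h import *
s=manip.observe(); print({k:np.round(s[k],4).tolist() for k in ("time_s","joint_positions","ft_force","wrist_torque","position","width")})
im,d=eyes.get_image("scene")
h=cv2.cvtColor(im,cv2.COLOR_BGR2HSV); m=(h[...,0]>65)&(h[...,0]<90)&(h[...,1]>120)
e=np.array([np.cos(np.radians(11.6)),np.sin(np.radians(11.6))])
P=cloud("scene",d,m); x=(P[:,:2]-[.5773,.0335])@e; y=(P[:,:2]-[.5773,.0335])@[-e[1],e[0]]
k=(P[:,2]>.13)&(abs(y)<.14)&(x<.1); print(k.sum(), np.degrees(np.arctan(np.polyfit(x[k],P[k,2],1)[0])), x[k].min(),P[k,2].max())
E
python3 lid.py
```

```text
{'time_s': 13.65, 'joint_positions': [-0.4202, 0.6181, 0.4972, 1.1347, -0.1566, 1.9601, -0.6734], 'ft_force': [0.333, -0.4197, 0.2577], 'wrist_torque': [0.077, -0.4653, 0.0168], 'position': [0.5833, 0.0332, 0.2539], 'width': 0.0537}
3333 -44.589577664935746 -0.04795382787624418 0.2983145238626289
```

Force is near zero and the lid holds at 44.6°, so I'll retract.

>>> apply_moves(
  targets=[0.26,0.012,0.0024,0.016,0,0,0,0.26,0.024,0.0048,0.032,0,0,0,0.26,0.036,0.0072,0.048,0,0,0,0.26,0.047,0.0097,0.064,0,0,0,0.26,0.06,0.012,0.09,0,0,0,0.26,0.06,0.012,0.13,0,0,0,0.26,0.06,0.012,0.17,0,0,0,0.26,0.06,0.012,0.21,0,0,0,0.26,0.06,0.012,0.21,0,0,0],
)

```text
time_s: 14.45
position: [0.5978, 0.046, 0.3971]
ee_rot: [0.9, 0.403, -0.163, -0.019]
ft_force: [-0.5, 0.3, 0.5]
width: 0.0548
grasp_force: 0.0
```

```bash
python3 lid.py; python3 -c "
from h import *
im,d=eyes.get_image('side'); cv2.imwrite('pics/s9.png',im)"
```

```text
{'time_s': 14.45, 'joint_positions': [-0.5548, 0.5252, 0.7235, 0.978, -0.2217, 2.0523, -0.6519], 'ft_force': [-0.4756, 0.3158, 0.539], 'wrist_torque': [0.0083, -0.2511, 0.0083], 'position': [0.5978, 0.046, 0.3971], 'width': 0.0548}
4104 -44.498531973751426 -0.04779614735911845 0.2788480429689474
```

View pics/s9.png

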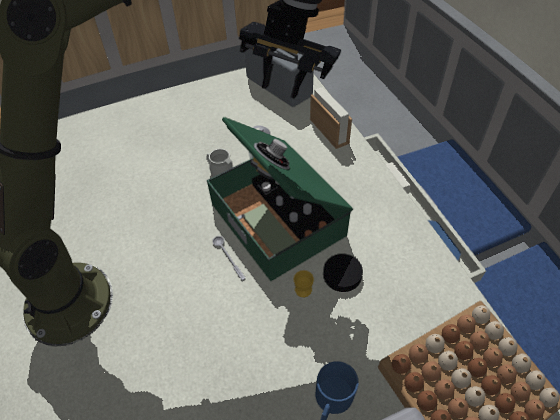

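The lid stands open, clear of the gripper, and everything is in place. Joint 6 sits at its limit, so I'll ease it off before handing in.

>>> apply_moves(
  targets=[0.26,0,0,0,0.01,-0.05,0,0.26,0,0,0,0.02,-0.1,0,0.26,0,0,0,0.02,-0.1,0,0.26,0,0,0,0.02,-0.1,0],
)

```text
time_s: 14.88
position: [0.5966, 0.0454, 0.3974]
ee_rot: [0.911, 0.406, -0.065, 0.002]
ft_force: [-0.6, 0.5, 0.2]
width: 0.0547
grasp_force: 0.0
```

```bash
python3 lid.py; python3 -c "
from workcell import job_done
print(job_done())"
```

```text
{'time_s': 14.8833, 'joint_positions': [-0.6658, 0.3383, 0.7394, 1.1764, -0.1676, 1.823, -0.707], 'ft_force': [-0.5864, 0.4788, 0.1545], 'wrist_torque': [0.0096, -0.0879, -0.0454], 'position': [0.5966, 0.0454, 0.3974], 'width': 0.0547}
4154 -44.53737302184714 -0.048642507922464454 0.27849607455385283
the job is handed in; nothing more can be done
None
```

I dialled 20, 4 and then right to about 10, where the lock gave; the lid now stands open at about 44.5° with the gripper clear, no breakfast thing visibly moved, and the job was handed in at about 15 s with no verdict returned. Joint 6 briefly read 2.052 rad during the retreat, just over its stated 2.05 limit.

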